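Refit the return-spring cap of a bench drill

TASK

We are refitting the return spring of this bench-drill head, which lies on its side on the timbers. Drive the cap's anchor pin fully home with the mallet (touch the pin with nothing else) and put the mallet down on the bench without dropping it; then run the knurled nut down its thread until it bottoms on the spring cap, back it off a quarter turn so that the cap does not bind, and finish with the nut still gripped and held there, ready for me to tighten the lock ring against it. Leave the other things on the bench where they are.

Things in the scene. Friction and masses are not known exactly. Their poses are not given: they have to be found in the camera images.
- drill_head: Grey-green cast head of a bench drill, heavy, immovable, lying on its side on two timbers. Origin on the bench under the axis of the upright threaded shaft; z up. Flat top side at z = 140 mm, x -52 to 102, y -85 to 85. Column socket: 94 mm barrel along y at x = 125. Quill barrel along y at x = -45 (top z = 132), ending in the chuck at y = -212 and the stepped pulley at y = 160 mm.
- cap_top (a point): On the drill head's shaft axis, at the top of the round steel spring cap (64 mm across, 20 mm tall), 166 mm above the bench. The 12 mm threaded shaft stands 44 mm above this point. From the cap's foot a flat anchor tab (top 16 mm below this point) reaches along the drill head's +y to the pin, 62 mm from the axis.
- pin_top (a point): Middle of the top of the upright anchor pin's round head (14 mm across, 6 mm thick), a split spring pin at x = 0, y = +62 mm of the drill head, 30 mm from the cap's edge. It starts 9 to 14 mm short of home and stays where it is left; it takes about 10 N to move, more if moved fast. Home, its head sits on the tab, its top 156 mm above the bench, 10 mm lower than the cap's top.
- pin (a joint): How far the pin is driven in, m, growing downward: 0 = 14 mm out, 0.014 = fully home.
- nut: Knurled steel thumb nut, already started on the threaded shaft: knurled head 34 mm across, 18 mm tall, above a collar 22 mm across, 12 mm tall; a dark 5 mm dot in its top, 12 mm from the axis. Origin at the centre of its underside. Right-hand thread, 1.75 mm a turn: clockwise from above takes it down. It stays where it is left and turns with about 0.06 N m.
- nut_grip (a point): On the nut's axis, 22 mm above its underside (8 mm below its top): the height to grip at, where 20 mm of finger still clear the spring cap.
- nut_turn (a joint): Turn of the nut, rad, growing clockwise seen from above (tightening, downward). It bottoms on the spring cap at 6.28 and cannot turn farther; it starts 2.2 to 4.1 rad short of that.
- mallet: Soft-faced mallet, 0.3 to 0.5 kg, most of it in the head: dark steel with white nylon faces, an upright cylinder 38 mm wide and 90 mm tall, standing on one face. Wooden handle level at half its height. Origin at the centre of the lower face, z up through the head; the handle runs to -x as far as x = -180 mm, 20 mm wide, 27 mm tall, its axis at z = 45 mm.
- mallet_handle (a point): On the handle's axis, 68 mm from the head's axis and 45 mm above the lower face: a place to grip across the handle from above (handle 20 mm wide).
- grease_tin: Bystander: plain steel tin, 72 mm across, 75 mm tall. Origin under its centre.
- spanner: Bystander: flat steel spanner, 200 mm long along its x, 8 mm thick. Origin under its middle.
- chuck_key: Bystander: drill chuck key lying flat, 90 mm long with an 80 mm crossbar, 16 mm tall. Origin under its middle.
- lock_ring: Bystander: the lock ring that goes on later, a flat steel ring 30 mm across, 13 mm hole, 9 mm thick. Origin under its centre.
- batten: Bystander: wooden batten 200 x 32 x 22 mm, long along its x. Origin under its middle.
- block_plane: Bystander: small steel block plane, 160 x 44 mm, 60 mm tall, long along its x. Origin under its middle.
- parts_tray: Bystander: low steel tray 120 x 170 x 35 mm. Origin under its middle.
Mind the look-alikes: they are no part of the job. Leave any orange or turquoise look-alike of the mallet alone.

How it is judged:
On the way, in this order (a step that is already met when the one before it is completed fails the run):
1. the pin is driven fully home (within 1.5 mm) by the mallet (value of joint pin above 0.0125 m and contact force between mallet and pin above 1 N).
2. the nut is run down until it bottoms on the spring cap (within 4 degrees) (value of joint nut_turn above 6.213 rad), for 0.1 s.
At the end, for the whole second after the job is handed in: The nut stands a quarter turn (90 degrees, within 17) back from where it bottoms, still, and gripped by the fingers (over 3 N); the pin is home within 1.5 mm; the mallet lies or stands on the bench, at rest and let go (value of joint nut_turn between 4.41 and 5.01 rad and velocity of joint nut_turn between -0.1 and 0.1 rad/s and contact force between the fingers and nut above 3 N and value of joint pin above 0.0125 m and height (world z) of mallet_handle below 0.07 m and height (world z) of mallet below 0.06 m and linear speed of mallet below 0.05 m/s and contact force between the fingers and mallet below 0.5 N); the arm keeps its last pose, push and grip.
It fails at once if the pin was touched by the robot itself instead of the mallet (contact force between any of the fingers, the arm and pin above 0.5 N).
It fails at once if the mallet was dropped (moving faster than 1 m/s while not held) (contact force between the fingers and mallet below 0.1 N and linear speed of mallet above 1 m/s).
It fails at once if a bystander was pushed more than 30 mm (distance of any of grease_tin, spanner, chuck_key, lock_ring, batten, block_plane, parts_tray from where it was at the start of the episode above 0.03 m).
It also fails if it takes over 72 s, if anything falls off the work surface, if the arm or the gripper's body presses on something with over 40 N, if the wrist force passes 120 N, or if a joint passes its speed limit or range.

ROBOT

A 6-joint arm with a two-finger parallel gripper is mounted at the origin on the work surface. World frame = base frame: x ahead of the robot, y to its left, z up, the work surface at z = 0. Lengths are in m, angles in rad, forces in N, time in s.
With the tool pointing down it reaches from about 0.375 to 0.975 m from the base axis. Payload 3.8 kg.
Tool frame: the origin (TCP) lies at the very end of the fingers, on their centre line; the grasp point (between the pads) lies 19 mm behind it (bot.pinch_z is the distance from the TCP to the grasp point, in m); x points along the fingers, y is the direction in which the jaws open and shut, and the axes are right-handed (so a half turn about x gives the same grasp; the last joint's range is limited). The gripper opens to 85 mm and grips with 20 to 120 N. Pads are 22 mm wide; open, the fingers measure 114 mm over their backs; the gripper's body (76 mm by 85 mm) begins 54 mm behind the grasp point. The pads swing forward as they close: fully open they stand 13 mm farther back than shut.
Start: joints at [1.072, 0.264, 1.604, -0, 1.274, -0.037], TCP at [0.301, 0.604, 0.231] pointing down, gripper open.
Joint ranges: [-2.63, 2.63], [-0.94, 2.18], [0.31, 2.57], [-1.31, 4.45], [0, 2.66], [-2.55, 2.55]. Speed limits (rad/s): [2.57, 2.57, 3.14, 3.14, 3.14, 3.14].

INTERFACE

Orientations are given as a rotation vector (axis times angle).
In Python, from workcell import monitor, imaging, finish_job, bot gives the robot as it stands.
- The arm moves only by the tool jog_arm, never from a script. Its argument "rows" is a list of rows, each a list of 7 numbers: the shift along the tool's x, y, z in m, then the turn, a rotation vector about the tool's x, y, z in rad, then the opening in per cent of the stroke, from 0 (shut) to 100 (fully open). A call has 1 to 20 rows; each row is the pose to reach, as a shift and turn from the pose measured when the call began, along the tool's axes at that moment; what a row does not reach only later rows make up. A row lasts 1/10 s, in which the tool goes at most 50 mm and 8.59 degrees, less where a joint would pass 70% of its speed; a pose out of reach is approached as far as the arm can. A call with a gripper value outside its range is refused whole. The fingers move at their own pace and stop on an object; "force" is the grip in N (left out, the last holds). Time passes only in rows, so rows that repeat a pose let the fingers close. It gives the time, the measured TCP pose, the force and the opening at its end, in the units of the state.
- monitor.read_state(): the state, without advancing time (a new reading comes with each control period).
- imaging.read_camera(name): name is "scene" or "top" or "wrist"; returns the picture (420x560x3 uint8, blue, green, red); there is no depth.
- imaging.camera_params(name): a dict with "fx", "fy", "cx", "cy" (pixels), "k1" (the pictures are not rectified: a ray, as slopes to the right and down, at radius r is drawn at 1 + k1 r^2 times it, then the intrinsics apply), "T" (4x4, takes a point from camera to world coordinates); the wrist camera has in their place "T_tool_cam" (4x4, takes a point from camera to tool coordinates, whose origin is the TCP and whose axes are the tool frame's). Camera axes: x right, y down, z forward; pixel columns grow to the right and rows downward; lengths in m; the calibration is good to about 2 mm. A picture is of the moment at which its call begins: read the wrist's pose just before it. camera_params takes no time and is no camera call.
- finish_job(): hands the job in, once; it reports no verdict.
The state is a dict: "time": time; "q": joint angles; "joint_vel": joint speeds; "joint_torque": joint torques, N m; "tool_pos": TCP position; "tcp_rot": TCP orientation; "wrist_force": force on the tool from outside, world axes, zero at the start; "torque": the same for the moment, N m; "width": opening from 0.0 (shut) to 1.0 (fully open).
Only numpy, scipy, OpenCV 4.12 (cv2) and the standard library are available. Lean on these libraries where they do the work, as an engineer would, in place of code of your own. Each camera call takes 0.05 s, during which the arm holds its last target. There are 200 camera calls.

## Working session

There is one attempt and no reset: what is moved stays moved. The work goes in short steps, Python scripts to look and compute and a tool call to move; the robot and the scene stay as the last step left them, time stands still between calls to the robot, and variables do not carry over. Pictures are saved under pics/ and viewed, about 8 in all and at most 12, crops included, and the job is handed in when it is done.

Besides the shell and the picture viewer there is one more tool, called after ">>>" as name([rows], argument=value, ...), one row to a line, values as JSON. jog_arm: Moves the arm, as the interface text tells. Its arguments: {"type":"object","properties":{"rows":{"type":"array","items":{"type":"array","items":{"type":"number"}}},"force":{"type":"number"}},"required":["rows"]}

```bash
mkdir -p pics; ls; cat > h.py <<'E'
import numpy as np, cv2
from scipy.spatial.transform import Rotation as R
from workcell import monitor, imaging, finish_job, bot
def cam(n):
    p=imaging.camera_params(n)
    if 'T' in p: T=np.array(p['T'])
    else:
        s=monitor.read_state(); W=np.eye(4); W[:3,:3]=R.from_rotvec(s['tcp_rot']).as_matrix(); W[:3,3]=s['tool_pos']
        T=W@np.array(p['T_tool_cam'])
    K=np.array([[p['fx'],0,p['cx']],[0,p['fy'],p['cy']],[0,0,1.]])
    return K,p['k1'],T
def ray(c,uv):
    K,k1,T=c
    d=cv2.undistortPoints(np.array([[uv]],float),K,np.array([k1,0,0,0,0.]))[0,0]
    return T[:3,3],T[:3,:3]@np.array([d[0],d[1],1])
def onz(c,uv,z):
    o,d=ray(c,uv); return o+d*(z-o[2])/d[2]
def proj(c,P):
    K,k1,T=c; q=T[:3,:3].T@(np.array(P)-T[:3,3])
    return cv2.projectPoints(q[None],np.zeros(3),np.zeros(3),K,np.array([k1,0,0,0,0.]))[0][0,0]
def tri(r):
    A=0;b=0
    for o,d in r:
        d=d/np.linalg.norm(d);M=np.eye(3)-np.outer(d,d);A=A+M;b=b+M@o
    return np.linalg.solve(A,b)
E
python3 - <<'E'
from h import *
print(monitor.read_state(), bot.pinch_z)
for n in ['top','scene']:
    im=imaging.read_camera(n); cv2.imwrite(f'pics/{n}.png',im); 
    K,k,T=cam(n); print(n,K[0,0],k,T.round(3).tolist())
    cv2.imwrite(f'pics/{n}_b.png',cv2.resize(im,(800,600)))
w=imaging.read_camera('wrist');cv2.imwrite('pics/w0.png',w)
print(imaging.camera_params('wrist'))
E
```

```text
pics
{'time': 0.0, 'q': array([ 1.07212563e+00,  2.64766247e-01,  1.60540334e+00, -7.75504618e-06,
        1.27368241e+00, -3.69390210e-02]), 'joint_vel': array([ 1.71470361e-04, -8.11802931e-04,  5.05477095e-04, -2.18923562e-04,
       -1.49211040e-03,  3.11667466e-05]), 'joint_torque': array([ 2.94897793e-03, -5.15115809e+01, -3.67313218e+01, -1.44057440e-04,
        1.31374178e-02,  8.64453682e-06]), 'tool_pos': array([0.30038514, 0.6036513 , 0.22993735]), 'tcp_rot': array([ 0.36036118,  1.54089671, -0.36381206]), 'wrist_force': array([-0.13395316, -0.71589996, -0.01289582]), 'torque': array([-0.01967019,  0.06589761, -0.01782662]), 'width': 1.0018750887230616} 0.0187
top 382.4042514206489 0.029395975167323476 [[-0.021, -0.983, 0.184, 0.27], [-0.999, 0.016, -0.028, 0.039], [0.025, -0.184, -0.983, 1.199], [0.0, 0.0, 0.0, 1.0]]
scene 452.8870958752325 -0.1295091990935574 [[0.856, 0.308, -0.415, 0.943], [0.517, -0.495, 0.698, -0.823], [0.01, -0.812, -0.583, 0.813], [0.0, 0.0, 0.0, 1.0]]
{'fx': 310.0133810266818, 'fy': 310.0133810266818, 'cx': 281.6620645745595, 'cy': 208.21366564246762, 'k1': 0.02282421204487097, 'T_tool_cam': array([[-8.69357557e-04, -2.87068059e-01,  9.57909794e-01,
        -1.41194647e-01],
       [ 9.99998656e-01,  1.08175716e-03,  1.23173844e-03,
         4.27254208e-04],
       [-1.38981854e-03,  9.57909578e-01,  2.87066733e-01,
        -7.30332443e-02],
       [ 0.00000000e+00,  0.00000000e+00,  0.00000000e+00,
         1.00000000e+00]])}
```

View pics/top_b.png

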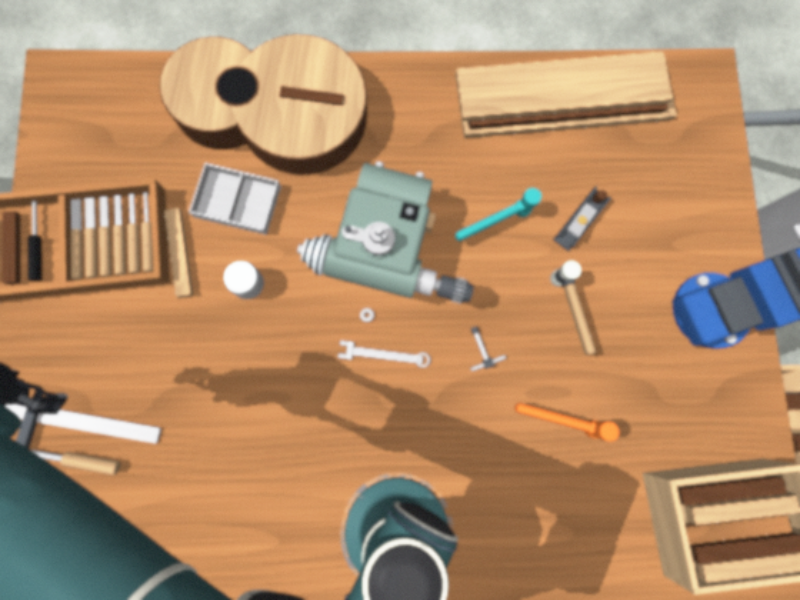

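View pics/scene_b.png

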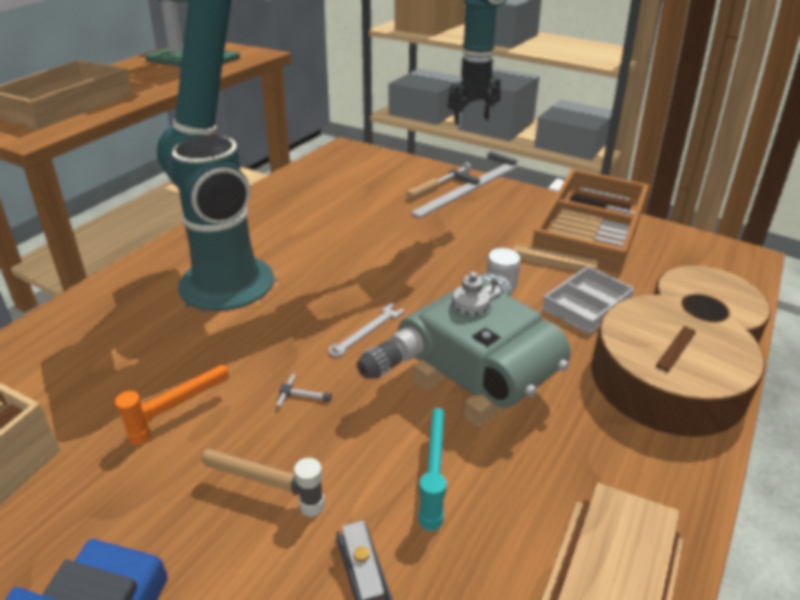

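The top view (800-wide) shows the white-faced, wooden-handled mallet at (571,270). Its look-alikes are turquoise at (530,198), orange at (606,430) and a claw hammer at (100,462). I choose the white and steel one. The cap and nut are at (379,236) and the pin is at (350,231).

```bash
python3 - <<'E'
from h import *
t=cv2.imread('pics/top.png'); s=cv2.imread('pics/scene.png')
def white(im,x0,y0,x1,y1,th=150):
    h=cv2.cvtColor(im,cv2.COLOR_BGR2HSV)[y0:y1,x0:x1]
    m=((h[...,1]<60)&(h[...,2]>th)).astype(np.uint8)
    n,l,st,c=cv2.connectedComponentsWithStats(m)
    return [(st[i,4],c[i]+[x0,y0],st[i,:4]) for i in range(1,n) if st[i,4]>8]
print('top mallet',white(t,380,175,420,205)); print('scene',white(s,195,310,240,370))
ct,cs=cam('top'),cam('scene')
# wooden handle in top
h=cv2.cvtColor(t,cv2.COLOR_BGR2HSV)
print('end z.045',onz(ct,(592/1.4286,352/1.4286),.045),'head top z.09',onz(ct,(571.5/1.4286,269/1.4286),.09))
k=1/1.42857
print('cap/nut tri',tri([ray(ct,(379*k,233*k)),ray(cs,(473*k,279*k))]))
print('pin z.165',onz(ct,(350*k,231*k),.165), 'shaft top z.21',onz(ct,(379*k,233*k),.2))
A=cv2.resize(t[110:220,200:310],(400,400),interpolation=2);B=cv2.resize(t[160:260,370:470],(400,400),interpolation=2)
C=cv2.resize(s[170:240,300:370],(400,400),interpolation=2);
cv2.imwrite('pics/c1.png',np.hstack([A,C])); 
cv2.imwrite('pics/c2.png',np.hstack([B,cv2.resize(s[300:380,140:240],(400,320)).__class__ and cv2.copyMakeBorder(cv2.resize(s[300:380,140:240],(400,320)),0,80,0,0,0)]))
E
```

```text
top mallet [(np.int32(157), array([399.39490446, 188.74522293]), array([12,  7, 15, 14], dtype=int32)), (np.int32(27), array([387.77777778, 195.40740741]), array([ 6, 14,  6, 11], dtype=int32))]
scene [(np.int32(237), array([214.89029536, 327.96624473]), array([11, 11, 19, 15], dtype=int32)), (np.int32(9), array([225.33333333, 349.88888889]), array([29, 37,  3,  6], dtype=int32))]
end z.045 [ 0.35720611 -0.42013425  0.045     ] head top z.09 [ 0.52790745 -0.37479121  0.09      ]
cap/nut tri [0.58044705 0.02926299 0.19683242]
pin z.165 [0.5937525  0.08504233 0.165     ] shaft top z.21 [0.57812829 0.02851417 0.2       ]
```

View pics/c1.png

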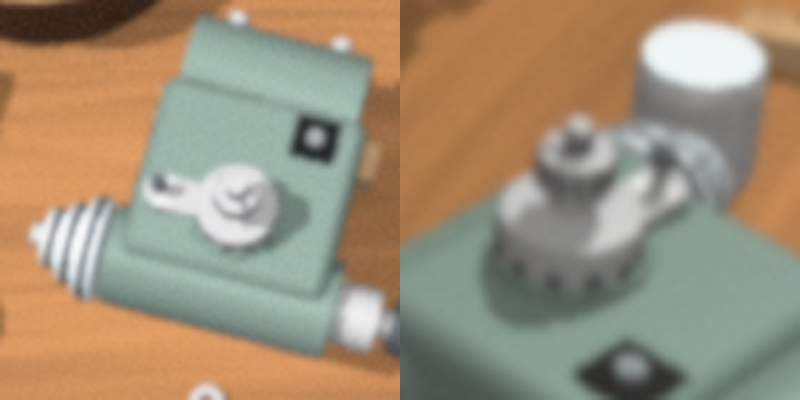

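View pics/c2.png

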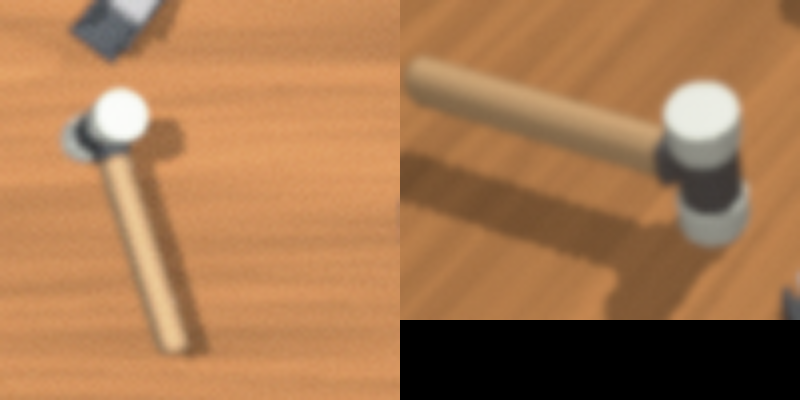

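Both crops confirm the target. The mallet is the white-faced, wooden-handled one, standing at about (0.528,-0.375) with its handle toward the robot. In the top crop the tab and dark pin sit left of the cap at (160,185). In the scene crop the pin is raised at (655,155).

```bash
cat >> h.py <<'E'
def pose():
    s=monitor.read_state(); return np.array(s['tool_pos']),R.from_rotvec(s['tcp_rot']),s
def down(psi):  # tool x down, tool y heading psi
    y=np.array([np.cos(psi),np.sin(psi),0]);x=np.array([0,0,-1.]);return R.from_matrix(np.c_[x,y,np.cross(x,y)])
def go(p,psi,start=None):
    P,Q,s=pose()
    if start: P,Q=np.array(start[0]),down(start[1])
    D=Q.inv()*down(psi)
    return np.r_[Q.inv().apply(np.array(p)-P),D.as_rotvec()].round(4).tolist()
E
python3 - <<'E'
from h import *
P,Q,s=pose(); y=Q.as_matrix()[:,1]; print(Q.as_matrix().round(3).tolist(),'psi',np.arctan2(y[1],y[0]),'q1-q6',s['q'][0],s['q'][5])
for a in (.26+np.pi/2,.26-np.pi/2):
    print(a,go([.5,.1,.32],a),go([.462,-.392,.15],a))
E
```

```text
[[-0.001, 0.446, 0.895], [-0.002, 0.895, -0.446], [-1.0, -0.002, -0.0]] psi 1.1090191496358064 q1-q6 1.07211678725974 -0.036905491811422796
1.8307963267948966 [-0.0892, -0.3623, 0.4031, -0.7218, -0.0007, 0.0017] [0.0816, -0.8194, 0.5883, -0.7218, -0.0007, 0.0017]
-1.3107963267948965 [-0.0892, -0.3623, 0.4031, 2.4198, 0.0021, 0.0009] [0.0816, -0.8194, 0.5883, 2.4198, 0.0021, 0.0009]
```

>>> jog_arm([
  [-0.09, -0.36, 0.4, 2.42, 0, 0, 100],
  [-0.09, -0.36, 0.4, 2.42, 0, 0, 100],
  [-0.09, -0.36, 0.4, 2.42, 0, 0, 100],
  [-0.09, -0.36, 0.4, 2.42, 0, 0, 100],
  [-0.09, -0.36, 0.4, 2.42, 0, 0, 100],
  [-0.09, -0.36, 0.4, 2.42, 0, 0, 100],
  [-0.09, -0.36, 0.4, 2.42, 0, 0, 100],
  [-0.09, -0.36, 0.4, 2.42, 0, 0, 100],
  [-0.09, -0.36, 0.4, 2.42, 0, 0, 100],
  [-0.09, -0.36, 0.4, 2.42, 0, 0, 100],
  [-0.09, -0.36, 0.4, 2.42, 0, 0, 100],
  [-0.09, -0.36, 0.4, 2.42, 0, 0, 100],
  [-0.09, -0.36, 0.4, 2.42, 0, 0, 100],
  [-0.09, -0.36, 0.4, 2.42, 0, 0, 100],
  [-0.09, -0.36, 0.4, 2.42, 0, 0, 100],
  [-0.09, -0.36, 0.4, 2.42, 0, 0, 100],
  [-0.09, -0.36, 0.4, 2.42, 0, 0, 100],
  [-0.09, -0.36, 0.4, 2.42, 0, 0, 100],
  [-0.09, -0.36, 0.4, 2.42, 0, 0, 100],
  [-0.09, -0.36, 0.4, 2.42, 0, 0, 100],
])

```text
time: 2.15
tool_pos: [0.4982, 0.1034, 0.3208]
tcp_rot: [2.08, 0.272, -2.083]
wrist_force: [0.7, 0.2, 0.1]
width: 0.999
```

```bash
python3 - <<'E'
from h import *
c=cam('wrist'); w=imaging.read_camera('wrist'); cv2.imwrite('pics/w1.png',w)
np.savez('w1.npz',T=c[2])
print(pose()[2]['q'], go([.462,-.392,.15],-1.31)); print(proj(c,[.594,.085,.165]),proj(c,[.579,.029,.2]))
E
```

```text
[ 1.56746632e-01 -9.75739332e-02  1.83063162e+00 -1.44244119e-03
  1.40966792e+00  1.46675497e+00] [0.1716, 0.4691, 0.1626, 0.0002, 0.0013, -0.0013]
[329.19806006  98.44532298] [395.20861859 133.68003   ]
```

View pics/w1.png

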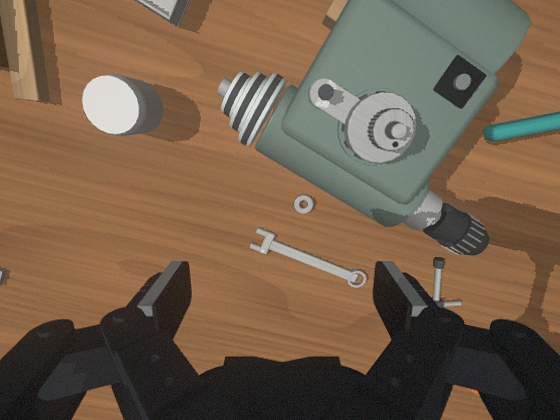

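The wrist view shows the pin head at (326,92), the shaft tip at about (398,130), the cap disc centred near (378,127), and the nut's dot at (395,144).

```bash
python3 - <<'E'
from h import *
c=cam('wrist')
print('pin',onz(c,(326,92),.167),'shaft',onz(c,(398,130),.21),'cap',onz(c,(379,126),.166),'nut dot',onz(c,(395,144),.197))
w=cv2.imread('pics/w1.png')
cv2.imwrite('pics/w1c.png',cv2.resize(w[65:175,290:440],(750,550),interpolation=cv2.INTER_CUBIC))
E
```

```text
pin [0.59823457 0.08962108 0.167     ] shaft [0.58178676 0.03147581 0.21      ] cap [0.58291593 0.03362932 0.166     ] nut dot [0.57117814 0.02500945 0.197     ]
```

View pics/w1c.png

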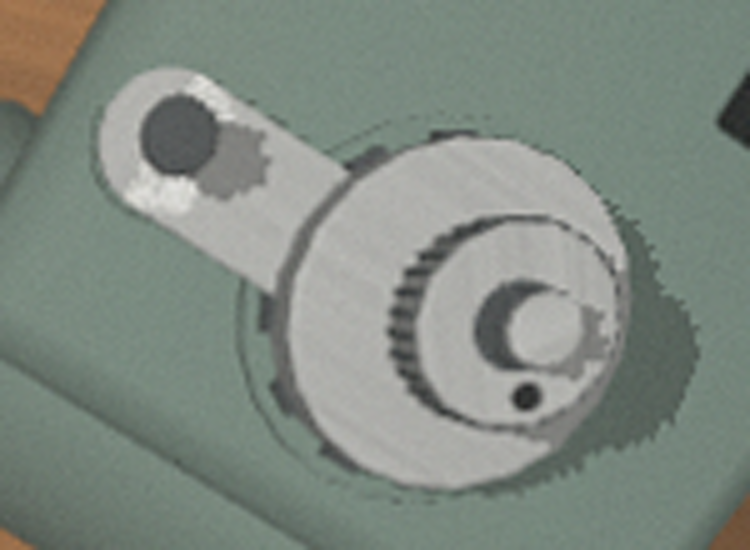

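>>> jog_arm([
  [0, 0.47, 0.163, 0, 0, 0, 100],
  [0, 0.47, 0.163, 0, 0, 0, 100],
  [0, 0.47, 0.163, 0, 0, 0, 100],
  [0, 0.47, 0.163, 0, 0, 0, 100],
  [0, 0.47, 0.163, 0, 0, 0, 100],
  [0.17, 0.47, 0.163, 0, 0, 0, 100],
  [0.17, 0.47, 0.163, 0, 0, 0, 100],
  [0.17, 0.47, 0.163, 0, 0, 0, 100],
  [0.17, 0.47, 0.163, 0, 0, 0, 100],
  [0.17, 0.47, 0.163, 0, 0, 0, 100],
  [0.17, 0.47, 0.163, 0, 0, 0, 100],
  [0.17, 0.47, 0.163, 0, 0, 0, 100],
  [0.17, 0.47, 0.163, 0, 0, 0, 100],
  [0.17, 0.47, 0.163, 0, 0, 0, 100],
  [0.17, 0.47, 0.163, 0, 0, 0, 100],
])

```text
time: 3.7
tool_pos: [0.463, -0.3924, 0.1534]
tcp_rot: [2.081, 0.271, -2.079]
wrist_force: [0.2, 0.4, 0.0]
width: 1.002
```

```bash
python3 - <<'E'
from h import *
c=cam('wrist'); w=imaging.read_camera('wrist'); cv2.imwrite('pics/w2.png',w)
print(pose()[0],proj(c,[.528,-.375,.09]),proj(c,[.462,-.392,.058]))
h=cv2.cvtColor(w,cv2.COLOR_BGR2HSV); m=((h[...,1]<40)&(h[...,2]>185)).astype(np.uint8)
n,l,st,ce=cv2.connectedComponentsWithStats(m)
for i in range(1,n):
    if st[i,4]>300: print(st[i],ce[i],onz(c,ce[i],.09))
E
```

```text
[ 0.46300894 -0.39235388  0.15346295] [282.14410969 125.31171161] [280.90576914 212.43317295]
[ 255   94   57   59 2624] [283.18940549 123.09032012] [ 0.52948649 -0.37528584  0.09      ]
```

View pics/w2.png

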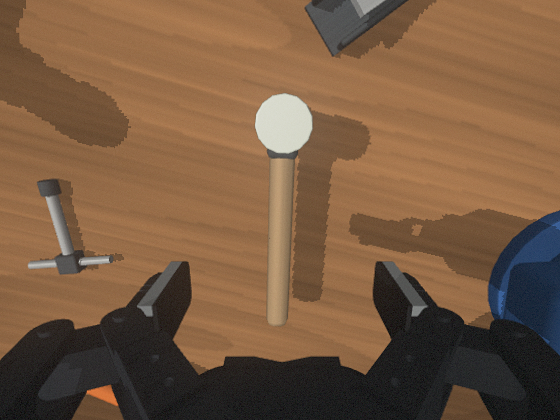

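The wrist view shows the mallet head's white face at (284,123) and the handle running to (277,322). It is well centred between the open fingers.

```bash
python3 - <<'E'
from h import *
c=cam('wrist')
a=onz(c,(282,170),.055);b=onz(c,(277.3,315),.055); d=(a-b)[:2]; print(a,b,'yaw',np.arctan2(d[1],d[0]))
h=np.array([.5295,-.3753]); y=np.arctan2(d[1],d[0]); g=h-.068*np.array([np.cos(y),np.sin(y)]); print('grip',g)
print(go([*g,.026],y-np.pi/2))
T=np.load('w1.npz')['T']; c=(c[0],c[1],T)
for n,u,z in [('pin',(325.6,91.6),.168),('shaft',(399.6,131),.21),('cap',(381.6,127.6),.166),('nut',(393.6,130),.197),('dot',(395,144),.197)]: print(n,onz(c,u,z))
E
```

```text
[ 0.49473477 -0.38404487  0.055     ] [ 0.36733231 -0.41418801  0.055     ] yaw 0.2323255525488385
grip [ 0.46332692 -0.3909564 ]
[0.1275, -0.0017, -0.0006, 0.0305, -0.0004, -0.0035]
pin [0.59835764 0.0901985  0.168     ]
shaft [0.58141392 0.03001402 0.21      ]
cap [0.58220816 0.03084979 0.166     ]
nut [0.58154528 0.03027951 0.197     ]
dot [0.57120212 0.02503301 0.197     ]
```

>>> jog_arm([
  [0.04, -0.002, 0, 0.03, 0, 0, 100],
  [0.08, -0.002, 0, 0.03, 0, 0, 100],
  [0.11, -0.002, 0, 0.03, 0, 0, 100],
  [0.1275, -0.002, 0, 0.03, 0, 0, 100],
  [0.1275, -0.002, 0, 0.03, 0, 0, 100],
  [0.1275, -0.002, 0, 0.03, 0, 0, 100],
  [0.1275, -0.002, 0, 0.03, 0, 0, 100],
  [0.1275, -0.002, 0, 0.03, 0, 0, 0],
  [0.1275, -0.002, 0, 0.03, 0, 0, 0],
  [0.1275, -0.002, 0, 0.03, 0, 0, 0],
  [0.1275, -0.002, 0, 0.03, 0, 0, 0],
  [0.1275, -0.002, 0, 0.03, 0, 0, 0],
  [0.1275, -0.002, 0, 0.03, 0, 0, 0],
  [0.1275, -0.002, 0, 0.03, 0, 0, 0],
  [0.1275, -0.002, 0, 0.03, 0, 0, 0],
  [0.1275, -0.002, 0, 0.03, 0, 0, 0],
  [0.1275, -0.002, 0, 0.03, 0, 0, 0],
], force=110)

```text
time: 5.45
tool_pos: [0.4627, -0.3911, 0.0262]
tcp_rot: [2.097, 0.241, -2.095]
wrist_force: [-1.6, -0.3, 5.2]
width: 0.221
```

```bash
python3 - <<'E'
from h import *
P,Q,s=pose(); y=Q.as_matrix()[:,1]; psi=np.arctan2(y[1],y[0]); print(P,psi,s['width'],s['wrist_force'])
E
```

```text
[ 0.46271006 -0.39108579  0.02624195] -1.3379927903749977 0.2208399489335187 [-1.61887464 -0.28765138  5.15584246]
```

```bash
python3 - <<'E'
from h import *
phi=-.15; print(go([.5984-.0686*np.cos(phi),.0902-.0686*np.sin(phi),.25],phi-np.pi/2))
E
```

```text
[-0.2255, -0.4617, -0.1796, 0.3828, -0.0013, -0.0038]
```

>>> jog_arm([
  [-0.01, 0, 0, 0, 0, 0, 0],
  [-0.03, 0, 0, 0, 0, 0, 0],
  [-0.06, 0, 0, 0, 0, 0, 0],
  [-0.1, 0, 0, 0, 0, 0, 0],
  [-0.14, 0, 0, 0, 0, 0, 0],
  [-0.18, 0, 0, 0, 0, 0, 0],
  [-0.22, 0, 0, 0, 0, 0, 0],
  [-0.25, 0, 0, 0, 0, 0, 0],
  [-0.25, 0, 0, 0, 0, 0, 0],
  [-0.25, 0, 0, 0, 0, 0, 0],
  [-0.25, 0, 0, 0, 0, 0, 0],
])

```text
time: 6.55
tool_pos: [0.461, -0.3889, 0.273]
tcp_rot: [2.095, 0.246, -2.101]
wrist_force: [-0.9, 0.1, -3.2]
width: 0.221
```

```bash
python3 - <<'E'
from h import *
phi=-.15; print(go([.5984-.0686*np.cos(phi),.0902-.0686*np.sin(phi),.25],phi-np.pi/2)); print(pose()[2]['wrist_force'])
c=cam('wrist'); w=imaging.read_camera('wrist'); cv2.imwrite('pics/w3.png',w)
h=cv2.cvtColor(w,cv2.COLOR_BGR2HSV); m=((h[...,1]<40)&(h[...,2]>185)).astype(np.uint8)
n,l,st,ce=cv2.connectedComponentsWithStats(m)
for i in range(1,n):
    if st[i,4]>300: print(st[i],ce[i])
P,Q,s=pose()
print(proj(c,P+Q.apply([-.0638,0,-.0686])),proj(c,P+Q.apply([-.0638,0,.0686])))
E
```

```text
[0.0227, -0.4601, -0.1807, 0.3829, 0.0026, 0.0]
[-0.93687926  0.08936197 -3.24091763]
[  211    56   145   151 17129] [283.11068947 131.68398622]
[283.26763888 135.33441355] [282.19818728 521.90088388]
```

>>> jog_arm([
  [0, -0.02, -0.008, 0.02, 0, 0, 0],
  [0, -0.05, -0.02, 0.05, 0, 0, 0],
  [0, -0.09, -0.035, 0.08, 0, 0, 0],
  [0, -0.13, -0.05, 0.11, 0, 0, 0],
  [0, -0.17, -0.067, 0.14, 0, 0, 0],
  [0, -0.21, -0.082, 0.18, 0, 0, 0],
  [0, -0.25, -0.098, 0.21, 0, 0, 0],
  [0, -0.29, -0.114, 0.25, 0, 0, 0],
  [0, -0.33, -0.13, 0.28, 0, 0, 0],
  [0, -0.37, -0.145, 0.31, 0, 0, 0],
  [0, -0.41, -0.161, 0.35, 0, 0, 0],
  [0, -0.44, -0.173, 0.37, 0, 0, 0],
  [0, -0.46, -0.181, 0.383, 0, 0, 0],
  [0, -0.46, -0.181, 0.383, 0, 0, 0],
  [0, -0.46, -0.181, 0.383, 0, 0, 0],
  [0, -0.46, -0.181, 0.383, 0, 0, 0],
])

```text
time: 8.2
tool_pos: [0.5302, 0.0996, 0.2713]
tcp_rot: [-2.138, 0.163, 2.149]
wrist_force: [0.7, -0.4, -2.8]
width: 0.216
```

```bash
python3 - <<'E'
from h import *
phi=-.15; print(go([.5984-.0690*np.cos(phi),.0902-.0690*np.sin(phi),.21],phi-np.pi/2)); print(pose()[2]['wrist_force'],pose()[2]['q'])
c=cam('wrist'); w=imaging.read_camera('wrist'); cv2.imwrite('pics/w4.png',w)
cs=cam('scene'); s=imaging.read_camera('scene'); P,Q,_=pose(); H=P+Q.apply([.0262,0,-.069]); u=proj(cs,H).round().astype(int); print(H,u,'pin',proj(cs,[.5984,.0902,.167]))
a=cv2.resize(s[u[1]-60:u[1]+60,u[0]-80:u[0]+80],(800,600),interpolation=2); cv2.imwrite('pics/s4.png',a)
E
```

```text
[0.0613, -0.001, -0.0001, -0.0007, 0.0053, -0.0013]
[ 0.73234468 -0.41482295 -2.79463895] [ 1.39385815e-01 -1.28151820e-02  1.83971619e+00  2.46814757e-04
  1.32010007e+00  1.86078651e+00]
[0.59871494 0.08899421 0.24550149] [349 170] pin [346.31803442 195.91494137]
```

View pics/s4.png

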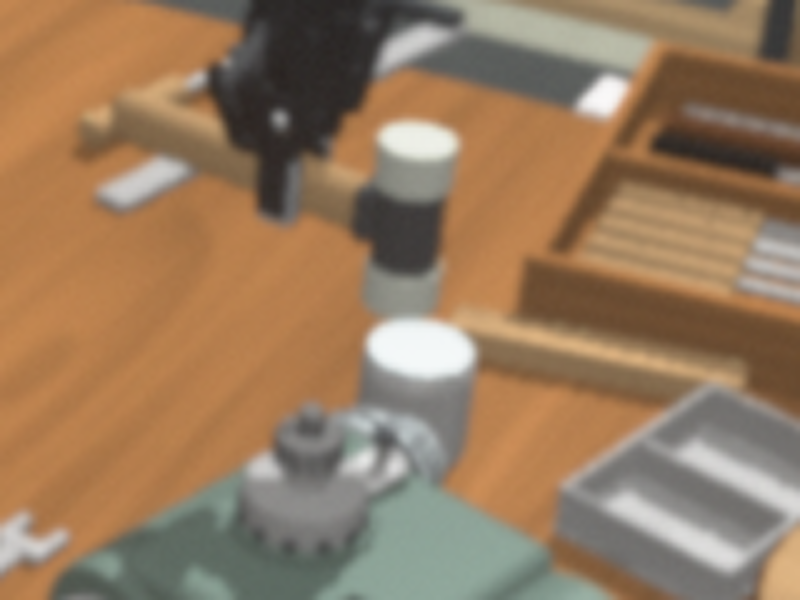

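The crop shows the mallet upright in the grip, its lower face at (400,300) where predicted, above the pin at (385,440). I'll descend to just above the pin, then push slowly.

>>> jog_arm([
  [0.02, -0.001, 0, 0, 0.005, 0, 0],
  [0.04, -0.001, 0, 0, 0.005, 0, 0],
  [0.055, -0.001, 0, 0, 0.005, 0, 0],
  [0.061, -0.001, 0, 0, 0.005, 0, 0],
  [0.065, -0.001, 0, 0, 0.005, 0, 0],
  [0.069, -0.001, 0, 0, 0.005, 0, 0],
  [0.072, -0.001, 0, 0, 0.005, 0, 0],
  [0.074, -0.001, 0, 0, 0.005, 0, 0],
  [0.076, -0.001, 0, 0, 0.005, 0, 0],
  [0.078, -0.001, 0, 0, 0.005, 0, 0],
  [0.08, -0.001, 0, 0, 0.005, 0, 0],
], force=120)

```text
time: 9.4
tool_pos: [0.5307, 0.1005, 0.1934]
tcp_rot: [-2.145, 0.163, 2.141]
wrist_force: [-5.0, -0.4, 5.9]
width: 0.219
```

>>> jog_arm([
  [0.001, 0, 0, 0, 0, 0, 0],
  [0.002, 0, 0, 0, 0, 0, 0],
  [0.003, 0, 0, 0, 0, 0, 0],
  [0.004, 0, 0, 0, 0, 0, 0],
  [0.004, 0, 0, 0, 0, 0, 0],
])

```text
time: 9.9
tool_pos: [0.5312, 0.1006, 0.1905]
tcp_rot: [-2.146, 0.163, 2.139]
wrist_force: [-4.0, -0.9, 4.3]
width: 0.215
```

>>> jog_arm([
  [0.0015, 0, 0, 0, 0, 0, 0],
  [0.003, 0, 0, 0, 0, 0, 0],
  [0.0045, 0, 0, 0, 0, 0, 0],
  [0.006, 0, 0, 0, 0, 0, 0],
  [0.0075, 0, 0, 0, 0, 0, 0],
  [0.009, 0, 0, 0, 0, 0, 0],
  [0.009, 0, 0, 0, 0, 0, 0],
])

```text
time: 10.6
tool_pos: [0.5317, 0.1007, 0.1825]
tcp_rot: [-2.148, 0.163, 2.138]
wrist_force: [-2.7, -0.7, 4.1]
width: 0.219
```

```bash
python3 - <<'E'
from h import *
P,Q,s=pose();print(P,s['wrist_force'],s['torque'])
cs=cam('scene'); s=imaging.read_camera('scene'); 
cv2.imwrite('pics/s5.png',cv2.resize(s[130:230,280:413],(798,600),interpolation=2))
c=cam('wrist'); w=imaging.read_camera('wrist'); cv2.imwrite('pics/w5.png',w)
h=cv2.cvtColor(w,cv2.COLOR_BGR2HSV); m=((h[...,1]<40)&(h[...,2]>185)).astype(np.uint8)
n,l,st,ce=cv2.connectedComponentsWithStats(m)
for i in range(1,n):
    if st[i,4]>9000: print(st[i],ce[i])
E
```

```text
[0.53167251 0.10070791 0.18252122] [-2.68066892 -0.6591365   4.06138414] [-0.09447712  0.37791105 -0.13241709]
[  209    57   147   170 17564] [281.72363926 133.95786837]
```

>>> jog_arm([
  [0.0015, 0, 0, 0, 0, 0, 0],
  [0.003, 0, 0, 0, 0, 0, 0],
  [0.004, 0, 0, 0, 0, 0, 0],
  [0.005, 0, 0, 0, 0, 0, 0],
  [0.005, 0, 0, 0, 0, 0, 0],
])

```text
time: 11.2
tool_pos: [0.5318, 0.1009, 0.1812]
tcp_rot: [-2.149, 0.162, 2.136]
wrist_force: [-12.3, -1.1, 19.3]
width: 0.212
```

>>> jog_arm([
  [0.003, 0, 0, 0, 0, 0, 0],
  [0.005, 0, 0, 0, 0, 0, 0],
  [0.006, 0, 0, 0, 0, 0, 0],
  [0.006, 0, 0, 0, 0, 0, 0],
])

```text
time: 11.6
tool_pos: [0.5324, 0.1011, 0.1807]
tcp_rot: [-2.151, 0.162, 2.133]
wrist_force: [-16.6, -1.2, 27.6]
width: 0.217
```

```bash
python3 - <<'E'
from h import *
P,Q,s=pose();print(P,s['wrist_force'],s['torque'])
cs=cam('scene'); s=imaging.read_camera('scene'); 
a=cv2.resize(s[150:220,300:370],(400,400),interpolation=2)
w=imaging.read_camera('wrist')
cv2.imwrite('pics/s6.png',np.hstack([a,cv2.resize(w,(400,300))[:,:].copy() if 0 else cv2.copyMakeBorder(cv2.resize(w,(400,300)),0,100,0,0,0)]))
h=cv2.cvtColor(w,cv2.COLOR_BGR2HSV); m=((h[...,1]<40)&(h[...,2]>185)).astype(np.uint8)
n,l,st,ce=cv2.connectedComponentsWithStats(m)
for i in range(1,n):
    if st[i,4]>9000: print(st[i],ce[i])
E
```

```text
[0.53239139 0.10109609 0.18067219] [-16.60841475  -1.1903903   27.63645847] [-0.53754718  1.55343594 -0.29686109]
[  209    59   148   171 17797] [282.23442153 136.09703883]
```

View pics/s6.png

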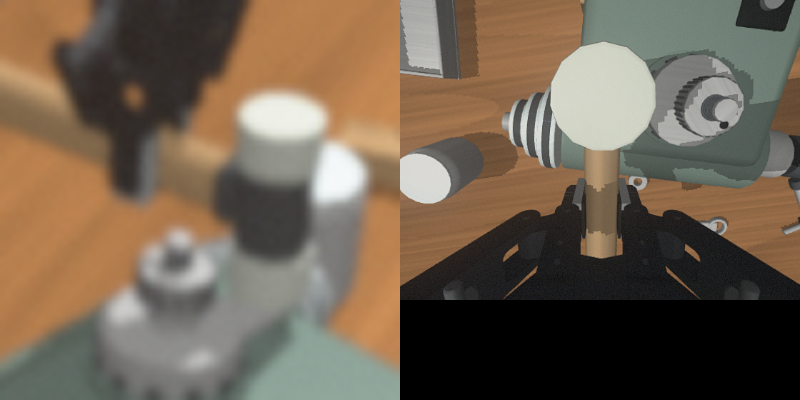

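The mallet sits flush on the pin beside the cap. The push builds to 30 N with no more travel, at the expected home height. I'll lift and carry it back to its original place.

>>> jog_arm([
  [-0.005, 0, 0, 0, 0, 0, 0],
  [-0.015, 0, 0, 0, 0, 0, 0],
  [-0.03, 0, 0, 0, 0, 0, 0],
  [-0.06, 0, 0, 0, 0, 0, 0],
  [-0.09, 0, 0, 0, 0, 0, 0],
  [-0.1, 0, 0, 0, 0, 0, 0],
  [-0.1, 0, 0, 0, 0, 0, 0],
])

```text
time: 12.4
tool_pos: [0.5328, 0.1013, 0.2826]
tcp_rot: [-2.155, 0.161, 2.129]
wrist_force: [0.5, -0.2, -4.1]
width: 0.217
```

```bash
python3 - <<'E'
from h import *
print(go([.4627,-.3911,.27],-1.338),pose()[2]['wrist_force'])
w=imaging.read_camera('wrist')
h=cv2.cvtColor(w,cv2.COLOR_BGR2HSV); m=((h[...,1]<40)&(h[...,2]>185)).astype(np.uint8)
n,l,st,ce=cv2.connectedComponentsWithStats(m)
for i in range(1,n):
    if st[i,4]>9000: print(st[i],ce[i])
E
```

```text
[0.0113, 0.4974, -0.0049, -0.3845, -0.0125, 0.0004] [ 0.50279521 -0.23337686 -4.08449095]
[  205    56   151   151 17413] [281.67857348 132.54396141]
```

>>> jog_arm([
  [0, 0.02, 0, -0.02, 0, 0, 0],
  [0, 0.05, 0, -0.05, 0, 0, 0],
  [0, 0.09, -0.001, -0.08, -0.005, 0, 0],
  [0, 0.13, -0.001, -0.11, -0.005, 0, 0],
  [0, 0.17, -0.002, -0.14, -0.012, 0, 0],
  [0, 0.21, -0.002, -0.17, -0.012, 0, 0],
  [0, 0.25, -0.003, -0.2, -0.012, 0, 0],
  [0, 0.29, -0.003, -0.23, -0.012, 0, 0],
  [0, 0.33, -0.004, -0.26, -0.012, 0, 0],
  [0, 0.37, -0.004, -0.29, -0.012, 0, 0],
  [0, 0.41, -0.004, -0.32, -0.012, 0, 0],
  [0, 0.45, -0.005, -0.36, -0.012, 0, 0],
  [0, 0.48, -0.005, -0.38, -0.012, 0, 0],
  [0, 0.497, -0.005, -0.384, -0.012, 0, 0],
  [0.04, 0.497, -0.005, -0.384, -0.012, 0, 0],
  [0.08, 0.497, -0.005, -0.384, -0.012, 0, 0],
  [0.12, 0.497, -0.005, -0.384, -0.012, 0, 0],
  [0.16, 0.497, -0.005, -0.384, -0.012, 0, 0],
  [0.19, 0.497, -0.005, -0.384, -0.012, 0, 0],
  [0.19, 0.497, -0.005, -0.384, -0.012, 0, 0],
])

```text
time: 14.45
tool_pos: [0.4588, -0.386, 0.0823]
tcp_rot: [2.09, 0.258, -2.116]
wrist_force: [-0.8, 1.0, -4.3]
width: 0.215
```

```bash
python3 - <<'E'
from h import *
print(pose()[0],go([.4627,-.3911,.028],-1.338),pose()[2]['wrist_force'])
E
```

```text
[ 0.45880356 -0.38598584  0.08234427] [0.0542, 0.0066, -0.0032, -0.0002, 0.0109, 0.0126] [-0.76221369  0.97660704 -4.33180065]
```

>>> jog_arm([
  [0.02, 0, 0, 0, 0.011, 0.012, 0],
  [0.035, 0, 0, 0, 0.011, 0.012, 0],
  [0.045, 0, 0, 0, 0.011, 0.012, 0],
  [0.05, 0, 0, 0, 0.011, 0.012, 0],
  [0.053, 0, 0, 0, 0.011, 0.012, 0],
  [0.055, 0, 0, 0, 0.011, 0.012, 0],
  [0.056, 0, 0, 0, 0.011, 0.012, 0],
  [0.056, 0, 0, 0, 0.011, 0.012, 0],
])

```text
time: 15.25
tool_pos: [0.4584, -0.3858, 0.0269]
tcp_rot: [2.099, 0.245, -2.098]
wrist_force: [-0.7, 0.6, -3.6]
width: 0.215
```

>>> jog_arm([
  [0.001, 0, 0, 0, 0, 0, 0],
  [0.002, 0, 0, 0, 0, 0, 0],
  [0.002, 0, 0, 0, 0, 0, 0],
])

```text
time: 15.55
tool_pos: [0.4586, -0.3862, 0.0263]
tcp_rot: [2.099, 0.245, -2.097]
wrist_force: [-3.6, 1.9, 5.2]
width: 0.218
```

>>> jog_arm([
  [0, 0, 0, 0, 0, 0, 30],
  [0, 0, 0, 0, 0, 0, 40],
  [0, 0, 0, 0, 0, 0, 60],
  [0, 0, 0, 0, 0, 0, 70],
  [0, 0, 0, 0, 0, 0, 70],
  [-0.03, 0, 0, 0, 0, 0, 70],
  [-0.07, 0, 0, 0, 0, 0, 70],
  [-0.12, 0, 0, 0, 0, 0, 70],
  [-0.17, 0, 0, 0, 0, 0, 70],
  [-0.22, 0, 0, 0, 0, 0, 70],
  [-0.27, 0, 0, 0, 0, 0, 70],
  [-0.3, 0, 0, 0, 0, 0, 70],
  [-0.3, 0, 0, 0, 0, 0, 70],
  [-0.3, 0, 0, 0, 0, 0, 70],
], force=60)

```text
time: 16.95
tool_pos: [0.4585, -0.3863, 0.3272]
tcp_rot: [2.099, 0.243, -2.095]
wrist_force: [-0.2, 0.9, 0.2]
width: 0.702
```

```bash
python3 - <<'E'
from h import *
c=cam('wrist'); w=imaging.read_camera('wrist'); cv2.imwrite('pics/w7.png',w)
print(pose()[0],pose()[2]['q'],proj(c,[.526,-.369,.09]))
h=cv2.cvtColor(w,cv2.COLOR_BGR2HSV); m=((h[...,1]<40)&(h[...,2]>185)).astype(np.uint8)
n,l,st,ce=cv2.connectedComponentsWithStats(m)
for i in range(1,n):
    if st[i,4]>300: print(st[i],ce[i],onz(c,ce[i],.09))
for psi in (-.5,-1.338,-2,-2.2,-2.4,1,1.5,2,2.4): print(psi,go([.5817,.0304,.30],psi))
E
```

```text
[ 0.45790746 -0.38569675  0.32522358] [-7.41780000e-01  7.66199126e-02  1.65021565e+00  2.95007861e-04
  1.41509381e+00  5.96249702e-01] [280.55631093 119.19851642]
[266 104  31  33 792] [281.20075758 120.16287879] [ 0.52512159 -0.36998512  0.09      ]
[  0 162  66  34 572] [ 30.71503497 177.07167832] [ 0.38828848 -0.08918926  0.09      ]
-0.5 [0.0254, -0.3763, -0.2164, -0.8381, -0.0002, 0.0004]
-1.338 [0.0254, -0.3763, -0.2164, -0.0001, -0.0001, 0.0004]
-2 [0.0254, -0.3763, -0.2164, 0.6619, 0.0001, 0.0004]
-2.2 [0.0254, -0.3763, -0.2164, 0.8619, 0.0001, 0.0004]
-2.4 [0.0254, -0.3763, -0.2164, 1.0619, 0.0002, 0.0004]
1 [0.0254, -0.3763, -0.2164, -2.3381, -0.0005, 0.0002]
1.5 [0.0254, -0.3763, -0.2164, -2.8381, -0.0006, 0.0]
2 [0.0254, -0.3763, -0.2164, 2.9451, 0.0006, 0.0001]
2.4 [0.0254, -0.3763, -0.2164, 2.5451, 0.0005, 0.0002]
```

The mallet stands upright where I set it, with its top face at (281,120), which is (0.525,-0.370). Next I move above the nut and wind joint 6 back to give a long clockwise stroke.

>>> jog_arm([
  [0, -0.03, -0.018, -0.15, 0, 0, 70],
  [0, -0.07, -0.04, -0.3, 0, 0, 70],
  [0, -0.11, -0.063, -0.45, 0, 0, 70],
  [0, -0.15, -0.086, -0.6, 0, 0, 70],
  [0, -0.19, -0.11, -0.75, 0, 0, 70],
  [0, -0.23, -0.132, -0.9, 0, 0, 70],
  [0, -0.27, -0.155, -1.05, 0, 0, 70],
  [0, -0.31, -0.178, -1.2, 0, 0, 70],
  [0.01, -0.35, -0.2, -1.35, 0, 0, 70],
  [0.02, -0.376, -0.216, -1.5, 0, 0, 70],
  [0.025, -0.376, -0.216, -1.65, 0, 0, 70],
  [0.025, -0.376, -0.216, -1.8, 0, 0, 70],
  [0.025, -0.376, -0.216, -1.95, 0, 0, 70],
  [0.025, -0.376, -0.216, -2.1, 0, 0, 70],
  [0.025, -0.376, -0.216, -2.25, 0, 0, 70],
  [0.025, -0.376, -0.216, -2.4, 0, 0, 70],
  [0.025, -0.376, -0.216, -2.55, 0, 0, 70],
  [0.025, -0.376, -0.216, -2.7, 0, 0, 70],
  [0.025, -0.376, -0.216, -2.7, 0, 0, 70],
])

```text
time: 18.9
tool_pos: [0.58, 0.03, 0.2973]
tcp_rot: [0.164, 1.57, -0.164]
wrist_force: [-0.1, -0.2, 0.1]
width: 0.7
```

>>> jog_arm([
  [0, 0, 0, -0.15, 0, 0, 70],
  [0, 0, 0, -0.3, 0, 0, 70],
  [0, 0, 0, -0.45, 0, 0, 70],
  [0, 0, 0, -0.6, 0, 0, 70],
  [0, 0, 0, -0.75, 0, 0, 70],
  [0, 0, 0, -0.9, 0, 0, 70],
  [0, 0, 0, -1.0, 0, 0, 70],
  [0, 0, 0, -1.0, 0, 0, 70],
  [0, 0, 0, -1.0, 0, 0, 70],
])

```text
time: 19.8
tool_pos: [0.5794, 0.03, 0.2959]
tcp_rot: [-0.613, 1.489, 0.618]
wrist_force: [0.5, 0.0, 0.6]
width: 0.7
```

```bash
python3 - <<'E'
from h import *
P,Q,s=pose(); y=Q.as_matrix()[:,1]; print(P,s['q'],np.arctan2(y[1],y[0]))
c=cam('wrist'); w=imaging.read_camera('wrist'); np.savez('w8.npz',T=c[2])
u=proj(c,[.5817,.0304,.18]).round().astype(int); print(u, proj(c,[.5984,.0902,.156]),proj(c,[.5984,.0902,.167]),proj(c,[.5817,.0304,.21]))
x0,y0=u[0]-80,max(u[1]-60,0); print(x0,y0)
cv2.imwrite('pics/w8.png',cv2.resize(w[y0:y0+120,x0:x0+160],(800,600),interpolation=2))
E
```

```text
[0.57941257 0.03001262 0.29593695] [ 8.51792356e-03  5.61859276e-02  1.72454806e+00  5.17321511e-04
  1.36828345e+00 -2.34937852e+00] 2.3577767733561674
[279 206] [309.96005855 251.83533596] [311.035118   256.65984379] [278.96440136 216.5408111 ]
199 146
```

View pics/w8.png

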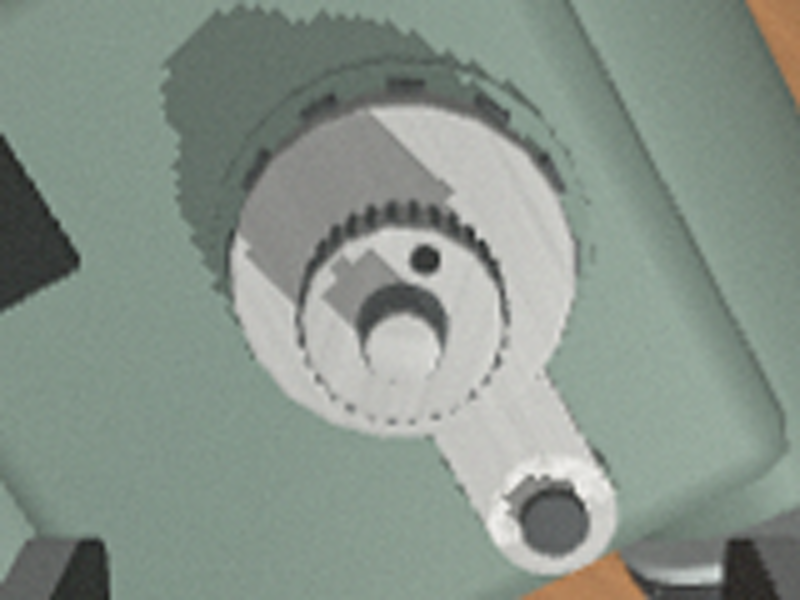

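The pin head, at crop (553,520), now sits flat on the tab. Its full-image pixel (309.6,250) matches the home prediction (310,251.8). The nut centre is at crop (403,325) and the dot at (425,259).

```bash
python3 - <<'E'
from h import *
c=cam('wrist')
n=onz(c,(279.6,211),.1975);s=onz(c,(279.6,216),.21);k=onz(c,(199+403/5,146+268/5),.166);d=onz(c,(284,197.8),.1975)
print(n,s,k,d,np.degrees(np.arctan2(*(d-n)[[1,0]])))
p=(n+s+k)/3; P,Q,_=pose(); y=Q.as_matrix()[:,1]; print(p,go([p[0],p[1],.1705],np.arctan2(y[1],y[0])))
E
```

```text
[0.58119214 0.03034658 0.1975    ] [0.58133561 0.0305155  0.21      ] [0.58037989 0.02946859 0.166     ] [0.57090178 0.02500642 0.1975    ] -152.57303215942588
[0.58096922 0.03011022 0.19116667] [0.1258, -0.0016, 0.0016, 0.0, -0.0045, -0.0052]
```

>>> jog_arm([
  [0.03, -0.0015, 0.0017, 0, -0.005, -0.005, 70],
  [0.06, -0.0015, 0.0017, 0, -0.005, -0.005, 70],
  [0.09, -0.0015, 0.0017, 0, -0.005, -0.005, 70],
  [0.11, -0.0015, 0.0017, 0, -0.005, -0.005, 70],
  [0.12, -0.0015, 0.0017, 0, -0.005, -0.005, 70],
  [0.124, -0.0015, 0.0017, 0, -0.005, -0.005, 70],
  [0.125, -0.0015, 0.0017, 0, -0.005, -0.005, 70],
  [0.125, -0.0015, 0.0017, 0, -0.005, -0.005, 70],
], force=30)

```text
time: 20.65
tool_pos: [0.5819, 0.0302, 0.1725]
tcp_rot: [-0.616, 1.48, 0.615]
wrist_force: [0.3, -0.2, -0.3]
width: 0.698
```

```bash
python3 - <<'E'
from h import *
P,Q,s=pose(); y=Q.as_matrix()[:,1]; print(P,s['q'][5],s['wrist_force'],go([.5813,.0303,.171],np.arctan2(y[1],y[0])))
E
```

```text
[0.58185726 0.03019601 0.17250477] -2.3494651933014916 [ 0.2917803  -0.1908689  -0.33595483] [0.0015, 0.0005, -0.0003, 0.0, 0.0019, 0.0013]
```

Centred to within 0.6 mm. I'll close on the nut.

>>> jog_arm([
  [0.002, 0.0005, 0, 0, 0, 0, 70],
  [0.002, 0.0005, 0, 0, 0, 0, 30],
  [0.002, 0.0005, 0, 0, 0, 0, 0],
  [0.002, 0.0005, 0, 0, 0, 0, 0],
  [0.002, 0.0005, 0, 0, 0, 0, 0],
  [0.002, 0.0005, 0, 0, 0, 0, 0],
  [0.002, 0.0005, 0, 0, 0, 0, 0],
], force=30)

```text
time: 21.35
tool_pos: [0.5821, 0.0305, 0.1714]
tcp_rot: [-0.616, 1.478, 0.614]
wrist_force: [0.1, -1.0, 5.8]
width: 0.384
```

```bash
python3 - <<'E'
from h import *
P,Q,s=pose(); y=Q.as_matrix()[:,1]; print(P,s['q'][5],s['wrist_force'],s['torque'],s['width'])
E
```

```text
[0.58213199 0.03046096 0.17138177] -2.3488667880983876 [ 0.07723169 -1.01545141  5.78780417] [-0.10630493  0.003285    0.00339441] 0.38379788796672637
```

>>> jog_arm([
  [0, 0, 0, 0.1, 0, 0, 0],
  [0, 0, 0, 0.2, 0, 0, 0],
  [0, 0, 0, 0.3, 0, 0, 0],
  [0.0001, 0, 0, 0.4, 0, 0, 0],
  [0.0001, 0, 0, 0.5, 0, 0, 0],
  [0.0001, 0, 0, 0.6, 0, 0, 0],
  [0.0002, 0, 0, 0.7, 0, 0, 0],
  [0.0002, 0, 0, 0.8, 0, 0, 0],
  [0.0002, 0, 0, 0.9, 0, 0, 0],
  [0.0003, 0, 0, 1.0, 0, 0, 0],
  [0.0003, 0, 0, 1.1, 0, 0, 0],
  [0.0003, 0, 0, 1.2, 0, 0, 0],
  [0.0004, 0, 0, 1.3, 0, 0, 0],
  [0.0004, 0, 0, 1.4, 0, 0, 0],
  [0.0004, 0, 0, 1.5, 0, 0, 0],
  [0.0004, 0, 0, 1.6, 0, 0, 0],
  [0.0005, 0, 0, 1.7, 0, 0, 0],
  [0.0005, 0, 0, 1.8, 0, 0, 0],
  [0.0005, 0, 0, 1.8, 0, 0, 0],
])

```text
time: 23.25
tool_pos: [0.5818, 0.0287, 0.1709]
tcp_rot: [0.789, 1.418, -0.791]
wrist_force: [-0.4, -6.5, 4.3]
width: 0.386
```

```bash
cat > st.py <<'E'
from h import *
P,Q,s=pose(); M=Q.as_matrix(); y=M[:,1]; print(P.round(4),'psi',np.arctan2(y[1],y[0]).round(4),'q6',s['q'][5].round(4),'F',s['wrist_force'].round(2),'M',s['torque'].round(3),'tau6',s['joint_torque'][5].round(3),'w',s['width'].round(3),'tilt',M[:2,0].round(4))
c=cam('wrist'); w=imaging.read_camera('wrist')
x0,y0=200,130; g=cv2.cvtColor(w,cv2.COLOR_BGR2GRAY)
import sys; cv2.imwrite(f'pics/n{sys.argv[1]}.png',w)
E
python3 st.py 1
```

```text
Traceback (most recent call last):
  File "st.py", line 2, in <module>
    P,Q,s=pose(); M=Q.as_matrix(); y=M[:,1]; print(P.round(4),'psi',np.arctan2(y[1],y[0]).round(4),'q6',s['q'][5].round(4),'F',s['wrist_force'].round(2),'M',s['torque'].round(3),'tau6',s['joint_torque'][5].round(3),'w',s['width'].round(3),'tilt',M[:2,0].round(4))
                                                                                                                                                                                                                           ^^^^^^^^^^^^^^^^
AttributeError: 'float' object has no attribute 'round'
```

```bash
cat > st.py <<'E'
from h import *
import sys
P,Q,s=pose(); M=Q.as_matrix(); y=M[:,1]; f=lambda a:np.round(a,4)
print(f(P),'psi',f(np.arctan2(y[1],y[0])),'q6',f(s['q'][5]),'F',f(s['wrist_force']),'M',f(s['torque']),'tau6',f(s['joint_torque'][5]),'w',f(s['width']),'tilt',f(M[:2,0]))
c=cam('wrist'); w=imaging.read_camera('wrist'); cv2.imwrite(f'pics/n{sys.argv[1]}.png',w); g=cv2.GaussianBlur(cv2.cvtColor(w,cv2.COLOR_BGR2GRAY),(0,0),2)
v=[]
for a in np.radians(np.arange(-180,180,3)):
    u=proj(c,[.5813+.012*np.cos(a),.0303+.012*np.sin(a),.197]); v.append((g[int(round(u[1])),int(round(u[0]))],round(np.degrees(a)),u.round().tolist()))
v.sort(key=lambda t:int(t[0])); print(v[:8])
E
python3 st.py 1
```

```text
[0.5818 0.0287 0.1709] psi 0.5561 q6 -0.5466 F [-0.4464 -6.4998  4.2757] M [-0.9656  0.3075 -0.0481] tau6 0.5086 w 0.386 tilt [ 0.0029 -0.0028]
[(np.uint8(56), 105, [290.0, 268.0]), (np.uint8(59), 102, [291.0, 269.0]), (np.uint8(64), 108, [288.0, 268.0]), (np.uint8(69), 99, [293.0, 269.0]), (np.uint8(74), 111, [287.0, 268.0]), (np.uint8(92), 96, [294.0, 270.0]), (np.uint8(112), 114, [285.0, 268.0]), (np.uint8(118), -24, [297.0, 313.0])]
```

>>> jog_arm([
  [0, 0.0004, -0.0015, 0.1, 0, 0, 0],
  [0, 0.0004, -0.0015, 0.2, 0, 0, 0],
  [0, 0.0004, -0.0015, 0.3, 0, 0, 0],
  [0.0001, 0.0004, -0.0015, 0.4, 0, 0, 0],
  [0.0001, 0.0004, -0.0015, 0.5, 0, 0, 0],
  [0.0001, 0.0004, -0.0015, 0.6, 0, 0, 0],
  [0.0002, 0.0004, -0.0015, 0.7, 0, 0, 0],
  [0.0002, 0.0004, -0.0015, 0.8, 0, 0, 0],
  [0.0002, 0.0004, -0.0015, 0.8, 0, 0, 0],
])

```text
time: 24.2
tool_pos: [0.5809, 0.0286, 0.1707]
tcp_rot: [1.384, 1.078, -1.387]
wrist_force: [-1.2, -5.6, 4.1]
width: 0.386
```

```bash
python3 st.py 2
```

```text
[0.5809 0.0286 0.1707] psi -0.2444 q6 0.2565 F [-1.1986 -5.5623  4.1434] M [-0.8194  0.345  -0.0669] tau6 0.5041 w 0.3857 tilt [ 0.0018 -0.0055]
[(np.uint8(57), 57, [291.0, 269.0]), (np.uint8(61), 60, [289.0, 269.0]), (np.uint8(65), 54, [292.0, 270.0]), (np.uint8(68), 63, [288.0, 269.0]), (np.uint8(82), 51, [294.0, 270.0]), (np.uint8(95), 66, [286.0, 268.0]), (np.uint8(113), 48, [295.0, 271.0]), (np.uint8(117), 69, [285.0, 268.0])]
```

>>> jog_arm([
  [0, 0, 0, 0.1, 0, 0, 0],
  [0, 0, 0, 0.2, 0, 0, 0],
  [0, 0, 0, 0.3, 0, 0, 0],
  [0.0001, 0, 0, 0.4, 0, 0, 0],
  [0.0001, 0, 0, 0.5, 0, 0, 0],
  [0.0001, 0, 0, 0.6, 0, 0, 0],
  [0.0001, 0, 0, 0.6, 0, 0, 0],
])

```text
time: 24.95
tool_pos: [0.5803, 0.0288, 0.1705]
tcp_rot: [1.795, 0.679, -1.797]
wrist_force: [-1.9, 0.8, 4.3]
width: 0.388
```

```bash
python3 st.py 3
```

```text
[0.5803 0.0288 0.1705] psi -0.8432 q6 0.8552 F [-1.8768  0.7859  4.278 ] M [ 0.1698  0.4872 -0.0388] tau6 0.6144 w 0.3884 tilt [ 0.0004 -0.005 ]
[(np.uint8(64), 24, [290.0, 269.0]), (np.uint8(72), 21, [291.0, 270.0]), (np.uint8(76), 27, [288.0, 269.0]), (np.uint8(83), 18, [293.0, 270.0]), (np.uint8(83), 30, [287.0, 268.0]), (np.uint8(113), 15, [294.0, 271.0]), (np.uint8(126), -102, [298.0, 314.0]), (np.uint8(126), -99, [299.0, 313.0])]
```

>>> jog_arm([
  [0, 0, -0.001, 0.1, 0, 0, 0],
  [0, 0, -0.001, 0.2, 0, 0, 0],
  [0, 0, -0.001, 0.3, 0, 0, 0],
  [0.0001, 0, -0.001, 0.4, 0, 0, 0],
  [0.0001, 0, -0.001, 0.5, 0, 0, 0],
  [0.0001, 0, -0.001, 0.6, 0, 0, 0],
  [0.0001, 0, -0.001, 0.6, 0, 0, 0],
])

```text
time: 25.7
tool_pos: [0.5801, 0.0295, 0.1703]
tcp_rot: [2.15, 0.135, -2.154]
wrist_force: [-4.1, -0.4, 5.4]
width: 0.385
```

```bash
python3 st.py 4
```

```text
[0.5801 0.0295 0.1703] psi -1.4407 q6 1.4537 F [-4.1112 -0.4249  5.3851] M [ 0.1266  0.6726 -0.0183] tau6 0.504 w 0.3852 tilt [-0.0017 -0.0049]
[(np.uint8(63), -12, [291.0, 270.0]), (np.uint8(64), -9, [290.0, 270.0]), (np.uint8(68), -6, [288.0, 269.0]), (np.uint8(75), -15, [292.0, 271.0]), (np.uint8(79), -3, [287.0, 269.0]), (np.uint8(90), -18, [294.0, 271.0]), (np.uint8(115), -21, [295.0, 272.0]), (np.uint8(118), 0, [285.0, 269.0])]
```

>>> jog_arm([
  [0, 0, 0, 0.08, 0, 0, 0],
  [0, 0, 0, 0.16, 0, 0, 0],
  [0, 0, 0, 0.24, 0, 0, 0],
  [0, 0, 0, 0.32, 0, 0, 0],
  [0, 0, 0, 0.4, 0, 0, 0],
  [0, 0, 0, 0.4, 0, 0, 0],
])

```text
time: 26.35
tool_pos: [0.5803, 0.0297, 0.1702]
tcp_rot: [-2.081, 0.283, 2.082]
wrist_force: [0.0, 0.1, 1.3]
width: 0.384
```

```bash
python3 st.py 5
```

```text
[0.5803 0.0297 0.1702] psi -1.8364 q6 1.8497 F [0.0214 0.1038 1.3456] M [ 0.221  -0.0457  0.279 ] tau6 0.7957 w 0.384 tilt [-0.0011 -0.0047]
[(np.uint8(58), -18, [283.0, 269.0]), (np.uint8(58), -15, [281.0, 269.0]), (np.uint8(61), -21, [284.0, 269.0]), (np.uint8(70), -12, [279.0, 269.0]), (np.uint8(82), -9, [278.0, 269.0]), (np.uint8(91), -24, [286.0, 270.0]), (np.uint8(104), -27, [287.0, 270.0]), (np.uint8(119), -6, [276.0, 270.0])]
```

The hand now slips on the nut: the dot moved from u=290 to u=282 in the wrist image, and the moment rose to 0.28 N m. The total turn is about 3.9 rad, inside the expected 2.2–4.1. One firmer nudge should confirm the stop.

>>> jog_arm([
  [0, 0, 0, 0, 0, 0, 0],
  [0, 0, 0, 0.05, 0, 0, 0],
  [0, 0, 0, 0.1, 0, 0, 0],
  [0, 0, 0, 0.15, 0, 0, 0],
  [0, 0, 0, 0.15, 0, 0, 0],
  [0, 0, 0, 0.15, 0, 0, 0],
], force=45)

```text
time: 27.0
tool_pos: [0.5807, 0.0297, 0.1702]
tcp_rot: [-1.997, 0.422, 1.995]
wrist_force: [1.4, 0.9, 0.5]
width: 0.381
```

```bash
python3 st.py 6
```

```text
[0.5807 0.0297 0.1702] psi -1.9833 q6 1.9965 F [1.4007 0.878  0.5007] M [ 0.0826 -0.3149  0.3786] tau6 0.3599 w 0.3805 tilt [-0.0003 -0.0046]
[(np.uint8(64), -18, [278.0, 270.0]), (np.uint8(65), -15, [277.0, 270.0]), (np.uint8(69), -21, [280.0, 270.0]), (np.uint8(75), -24, [281.0, 270.0]), (np.uint8(89), -12, [275.0, 271.0]), (np.uint8(98), -9, [274.0, 271.0]), (np.uint8(99), -27, [283.0, 270.0]), (np.uint8(113), -30, [284.0, 270.0])]
```

The dot stays at -17° against 0.38 N m, so the nut is bottomed. I'll back off a quarter turn, to a dot target of about +73°.

>>> jog_arm([
  [0, 0, 0, -0.1, 0, 0, 0],
  [0, 0, 0, -0.2, 0, 0, 0],
  [0, 0, 0, -0.3, 0, 0, 0],
  [-0.0001, 0, 0, -0.4, 0, 0, 0],
  [-0.0001, 0, 0, -0.5, 0, 0, 0],
  [-0.0001, 0, 0, -0.6, 0, 0, 0],
  [-0.0002, 0, 0, -0.7, 0, 0, 0],
  [-0.0002, 0, 0, -0.8, 0, 0, 0],
  [-0.0002, 0, 0, -0.9, 0, 0, 0],
  [-0.0003, 0, 0, -1.0, 0, 0, 0],
  [-0.0003, 0, 0, -1.1, 0, 0, 0],
  [-0.0003, 0, 0, -1.2, 0, 0, 0],
  [-0.0004, 0, 0, -1.3, 0, 0, 0],
  [-0.0004, 0, 0, -1.4, 0, 0, 0],
  [-0.0004, 0, 0, -1.5, 0, 0, 0],
  [-0.0004, 0, 0, -1.58, 0, 0, 0],
  [-0.0004, 0, 0, -1.58, 0, 0, 0],
  [-0.0004, 0, 0, -1.58, 0, 0, 0],
])

```text
time: 28.85
tool_pos: [0.581, 0.0292, 0.1707]
tcp_rot: [1.498, 0.984, -1.502]
wrist_force: [1.7, -2.6, 0.3]
width: 0.379
```

```bash
python3 st.py 7
```

```text
[0.581  0.0292 0.1707] psi -0.4053 q6 0.4184 F [ 1.7204 -2.5783  0.2619] M [-0.3961 -0.414   0.0312] tau6 0.0097 w 0.3786 tilt [ 0.0004 -0.0053]
[(np.uint8(58), 72, [278.0, 269.0]), (np.uint8(60), 75, [277.0, 269.0]), (np.uint8(61), 69, [280.0, 269.0]), (np.uint8(67), 66, [281.0, 269.0]), (np.uint8(83), 78, [275.0, 270.0]), (np.uint8(98), 63, [283.0, 269.0]), (np.uint8(100), 81, [274.0, 270.0]), (np.uint8(123), -168, [258.0, 309.0])]
```

The dot is at +72.5°, about 90° back, with its pixel unchanged at (278,269), so the grip did not slip. One settling hold, then a last look.

>>> jog_arm([
  [0, 0, 0, 0, 0, 0, 0],
  [0, 0, 0, 0, 0, 0, 0],
  [0, 0, 0, 0, 0, 0, 0],
])

```text
time: 29.2
tool_pos: [0.581, 0.0292, 0.1707]
tcp_rot: [1.498, 0.984, -1.503]
wrist_force: [2.1, -1.7, 0.4]
width: 0.378
```

```bash
python3 st.py 8; python3 - <<'E'
from h import *
s=imaging.read_camera('scene'); w=cv2.imread('pics/n8.png')
cv2.imwrite('pics/fin.png',np.hstack([cv2.resize(s,(400,300)),cv2.resize(w,(400,300))]))
E
```

```text
[0.581  0.0292 0.1707] psi -0.4054 q6 0.4186 F [ 2.1146 -1.6895  0.4365] M [-0.2183 -0.3666 -0.0159] tau6 0.0035 w 0.3779 tilt [ 0.0003 -0.0054]
[(np.uint8(58), 72, [278.0, 269.0]), (np.uint8(61), 69, [280.0, 269.0]), (np.uint8(66), 75, [277.0, 270.0]), (np.uint8(79), 66, [282.0, 269.0]), (np.uint8(84), 78, [275.0, 270.0]), (np.uint8(97), 63, [283.0, 269.0]), (np.uint8(101), 81, [274.0, 270.0]), (np.uint8(122), 84, [273.0, 270.0])]
```

View pics/fin.png

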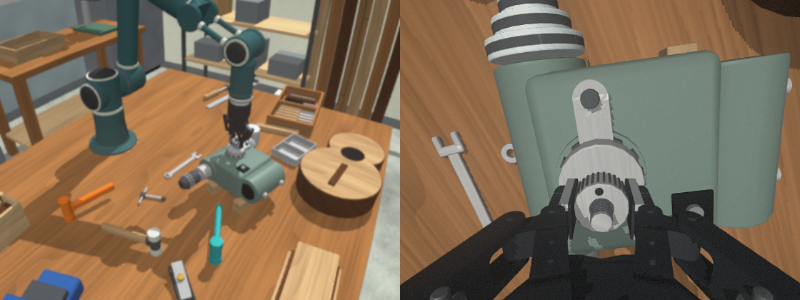

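The mallet stands on the bench at (150,242) in the scene half. In the wrist half the pin is seated at (590,98), the fingers are on the nut at (600,200), and the bystanders are undisturbed.

```bash
python3 -c "
from workcell import finish_job; print(finish_job())"
```

```text
the job is handed in; nothing more can be done
None
```

The job is done and handed in at about 29 s; `finish_job()` gave no verdict.

- **Pin:** I drove it home with the white-faced mallet. The push force rose to about 30 N with no more travel. The tool ended 1.5–2 mm lower than predicted for home, which I put down to a slight tilt of the mallet. A later wrist view matched the pin's home position to about 2 pixels, with the head flat on the tab.
- **Mallet:** I stood it back on the bench, upright and released, within about 7 mm of where it started.
- **Nut:** I ran it down about 3.9 rad until it bottomed. The hand then slipped on it and the dot stayed at about -17° under 0.38 N m.
- **Back-off:** I turned it back until the dot read +72°, about 90° from the stop with no slip. It is still gripped at a commanded 45 N.
- **Other things on the bench:** the last scene view showed nothing out of place.

The one disagreement was that the hand sat 1–2 mm off the nut's axis while turning, with side forces up to about 7 N. The nut still followed the hand until it bottomed.

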